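# Pour glass balls from a lipped scoop into a narrow-necked bottle

## Robot

A 7-joint arm with a two-finger parallel gripper is mounted at the origin on a cart in front of the work surface, level with it; the furniture and walls round the work are solid. World frame = base frame: x ahead of the robot, y to its left, z up, the work surface at z = 0. Lengths are in mm, angles in rad, forces in N, time in s.
With the tool pointing down it reaches from about 400 to 850 mm from the base axis. Payload 4.5 kg.
Tool frame: the origin (TCP) lies midway between the tips of the shut fingers; the grasp point (between the pads) lies 19 mm behind it (r.grip_point_offset is the distance from the TCP to the grasp point, in mm); z points along the fingers, y is the line along which they close (so a half turn about z gives the same grasp; the last joint's range is limited). The gripper opens to 85 mm and grips with 20 to 120 N. Pads are 22 mm wide; open, the fingers measure 114 mm over their backs; the gripper's body (76 mm by 85 mm) begins 54 mm behind the grasp point. The pads swing forward as they close: fully open they stand 13 mm farther back than shut.
Start: joints at [-1.303, 0.689, -0.195, 1.565, 0.157, 0.902, -0.215], TCP at [144.776, 608.025, 231.317] pointing down, gripper open.
Joint ranges: [-3.01, 3.01], [-0.46, 2.08], [-1.47, 1.51], [0.13, 2.56], [-1, 4.14], [0.04, 2.09], [-2.66, 2.66]. Speed limits (rad/s): [2.57, 2.57, 3.14, 3.14, 3.14, 3.14, 3.14].

## Interface

Orientations are given as [roll, pitch, yaw] about the fixed x, y, z axes, in that order (R = Rz(yaw) Ry(pitch) Rx(roll)).
In Python, from rig import r, read_camera, camera_model, order gives the robot as it stands.
- The arm moves only by the tool step_arm, never from a script. Its argument "increments" is a list of rows, each a list of 3 entries, a list of its own where there are three numbers: the finger opening in m, from 0 to 0.0854, then the shift along the tool's x, y, z in m, then the turn, a rotation vector about the tool's x, y, z in units of 5 degrees (1.0 is 5 degrees). In form: [[gripper, [tx, ty, tz], [rx, ry, rz]], ...]. A call has 1 to 5 rows; each row shifts and turns the commanded pose from where the row before left it, along the tool's axes as they then stand; what a row does not reach is not made up. A row lasts 1/12 s, in which the tool goes at most 41.7 mm and 7.16 degrees, less where a joint would pass 70% of its speed; a pose out of reach is approached as far as the arm can. A call is refused whole if a number of a shift passes 0.0417 or a number of a turn 1, either way. A call with a gripper value outside its range is refused whole. The fingers move at their own pace and stop on an object; "squeeze" is the grip in N (left out, the last holds). Time passes only in rows, so rows that do not move let the fingers close. It gives the time, the measured TCP pose, the force, the opening and the grip force at its end, in the units of the state.
- r.sense(): the state, without advancing time (a new reading comes with each control period).
- read_camera(name): name is "scene" or "top" or "wrist"; returns the picture (480x640x3 uint8, blue, green, red); there is no depth.
- camera_model(name): a dict with "mtx" (3x3 intrinsics, pixels), "rvec" (rotation vector, rad) and "tvec" (3), from world to camera coordinates, as OpenCV has them; the wrist camera has in their place "mount" (4x4, takes a point from camera to tool coordinates, whose origin is the TCP and whose axes are the flange's). Camera axes: x right, y down, z forward; pixel columns grow to the right and rows downward; lengths in mm; the calibration is good to about 2 mm. A picture is of the moment at which its call begins: read the wrist's pose just before it. camera_model takes no time and is no camera call.
- order.job_done(): hands the job in; it is judged then, once.
The state is a dict: "t": time; "q": joint angles; "joint_velocities": joint speeds; "joint_efforts": joint torques, N m; "tcp_pos": TCP position; "tool_rot": TCP orientation; "ft_force": force on the tool from outside, world axes, zero at the start; "ft_torque": the same for the moment, N m; "grip_width": finger opening in mm; "gripper_force": force on a finger pad.
Only numpy, scipy, OpenCV 4.12 (cv2) and the standard library are available. Lean on these libraries where they do the work, as an engineer would, in place of code of your own. Each camera call takes 0.05 s, during which the arm holds its last target. There are 200 camera calls.

## Task

Put the four glass balls back into their storage bottle: take the scoop by its handle, rest its spout lightly on the bottle's rim with the turned-down lip just inside the mouth while the scoop is still level, then tilt it and keep the lip in the mouth until all four have run in, so that none misses. Then stand the empty scoop upright on the worktop and let go of it; leave the bottle standing where it is and the other things undisturbed.

Things in the scene. Friction and masses are not known exactly. Their poses are not given: they have to be found in the camera images.
- scoop: Rigid sheet-metal pouring scoop standing on two wire feet, 254 mm long, 43 mm wide, about 150 g. Origin: at foot level under its trough; x points towards the spout, z up. The open trough starts at the rear wall (x = -64 mm); walls 36 mm high, 2.5 mm thick. Level, it keeps the balls in; tipped spout-down they roll out from about 15 degrees on, and by 35 to 40 degrees all run out one by one.
- scoop_grip (a point): Middle of the scoop's black handle grip, at (-105, 0, +40) mm in the scoop's frame. The grip is a flat-sided bar along the scoop's x, 14 mm thick (y), 24 mm high (28 to 52 mm over the worktop as the scoop stands), x = -160 to -75 mm, with free space under and beside it. The loaded scoop balances about 70 mm in front of this point, so grip firmly (30 N or more).
- spout_crest (a point): Underside of the spout where the lip begins to turn down, at (+70, 0, +19) mm in the scoop's frame: the part to rest on a rim. The trough's floor climbs to it at 11 degrees from x = +10 mm. The spout is 28 mm wide outside, 23 mm inside.
- spout_tip (a point): Middle of the very end of the turned-down lip, on its underside: (+83, 0, +11) mm in the scoop's frame, so 13 mm in front of and 8 mm below the crest. Axes as the scoop's.
- bottle: Green see-through glass storage bottle standing loose on the worktop, 96 mm in diameter, 112 mm high, about 450 g, empty, without its cap. Origin: centre of its underside, z up; it is round, its yaw means nothing. Straight sides to 60 mm height, a shoulder, then from 84 mm up a neck 57 mm in diameter (61 mm at the rolled rim).
- bottle_mouth (a point): Centre of the bottle's open mouth, level with the top of the rim, 112 mm above the bottle's origin. The opening is 48 mm in diameter, the rim about 5 mm thick.
- ball_amber: Amber glass ball, 18 mm in diameter, 10 g, smooth, rolls easily. Origin: its centre. At the start it lies in the scoop's trough with the other three, in a row along the middle.
- ball_blue: Dark blue glass ball, 18 mm in diameter, 10 g, smooth, rolls easily. Origin: its centre. At the start it lies in the scoop's trough with the other three, in a row along the middle.
- ball_red: Red glass ball, 18 mm in diameter, 10 g, smooth, rolls easily. Origin: its centre. At the start it lies in the scoop's trough with the other three, in a row along the middle.
- ball_white: White glass ball, 18 mm in diameter, 10 g, smooth, rolls easily. Origin: its centre. At the start it lies in the scoop's trough with the other three, in a row along the middle.
- frit_red: Bystander: small jar of pink-red glass frit with a black lid, 44 mm wide, 52 mm high. Origin: centre of its underside.
- bead_vial1: Bystander: clear vial of pink beads with a black cap, 26 mm wide, 68 mm high. Origin: centre of its underside.
- bead_vial2: Bystander: clear vial of blue beads with a white cap, 26 mm wide, 68 mm high. Origin: centre of its underside.
- bottle_cap: Bystander: the bottle's black screw cap lying open side up, 65 mm wide, 18 mm high. Origin: centre of its underside.
Things that resemble listed ones, but are neither listed nor needed, are in the scene too. Leave any orange or purple look-alike of the bottle alone.

How it is judged (in metres and radians):
On the way, in this order (a step that is already met when the one before it is completed fails the run):
1. the spout rests on the bottle's rim with its lip inside the mouth, the scoop still level (within 17 degrees) and all four balls still in it (horizontal distance between spout_tip and bottle_mouth below 0.02 m and z of spout_tip in the frame of bottle_mouth below -0.002 m and contact force between scoop and bottle above 0.2 N and angle between scoop's own z axis and vertical below 0.3 rad and x of each of ball_amber, ball_blue, ball_red, ball_white in the frame of scoop below 0.07 m and distance between each of ball_amber, ball_blue, ball_red, ball_white and scoop below 0.1 m), for 0.2 s.
2. all four balls are in the bottle while the lip is still in its mouth (horizontal distance between each of ball_amber, ball_blue, ball_red, ball_white and bottle below 0.046 m and height (world z) of each of ball_amber, ball_blue, ball_red, ball_white below 0.07 m and horizontal distance between spout_tip and bottle_mouth below 0.025 m and z of spout_tip in the frame of bottle_mouth below 0.004 m), for 0.2 s.
At the end, for the whole second after the job is handed in: All four balls lie inside the bottle; the bottle stands upright (within 6 degrees) and within 50 mm of where it stood; the empty scoop stands upright on its feet on the worktop (within 6 degrees, feet within 8 mm of the surface), and both are at rest (horizontal distance between each of ball_amber, ball_blue, ball_red, ball_white and bottle below 0.046 m and height (world z) of each of ball_amber, ball_blue, ball_red, ball_white below 0.07 m and angle between each of bottle, scoop's own z axis and vertical below 0.1 rad and distance of bottle from where it was at the start of the episode below 0.05 m and height (world z) of scoop between -0.005 and 0.008 m and linear speed of each of scoop, bottle below 0.02 m/s); the robot touches nothing.
It fails at once if a ball misses: it is neither in the scoop nor in or over the bottle ((horizontal distance between ball_amber and bottle above 0.055 m and distance between ball_amber and scoop above 0.125 m) or (horizontal distance between ball_blue and bottle above 0.055 m and distance between ball_blue and scoop above 0.125 m) or (horizontal distance between ball_red and bottle above 0.055 m and distance between ball_red and scoop above 0.125 m) or (horizontal distance between ball_white and bottle above 0.055 m and distance between ball_white and scoop above 0.125 m)).
It fails at once if the bottle is tipped by more than 17 degrees (angle between bottle's own z axis and vertical above 0.3 rad).
It fails at once if one of the bystanders (frit jar, two vials, bottle cap) is pushed more than 30 mm (distance of any of frit_red, bead_vial1, bead_vial2, bottle_cap from where it was at the start of the episode above 0.03 m).
It also fails if it takes over 69 s, if anything falls off the work surface, if the arm or the gripper's body presses on something with over 40 N, if the wrist force passes 120 N, or if a joint passes its speed limit or range.

## Working session

There is one attempt and no reset: what is moved stays moved. The work goes in short steps, Python scripts to look and compute and a tool call to move; the robot and the scene stay as the last step left them, time stands still between calls to the robot, and variables do not carry over. Pictures are saved under pics/ and viewed, at most 10 in all, crops included, and the job is handed in when it is done.

Besides the shell and the picture viewer there is one more tool, called after "Emit:" as name(argument=value, ...), one argument or row to a line, values as JSON. step_arm: Moves the arm, as the interface text tells. Its arguments: {"type":"object","properties":{"increments":{"type":"array","items":{"type":"array"}},"squeeze":{"type":"number"}},"required":["increments"]}

```bash
ls; mkdir -p pics; python3 - <<'E'
from rig import r, read_camera, camera_model, order
import cv2, numpy as np
a=read_camera("scene");b=read_camera("top")
cv2.imwrite("pics/scene0.png",a);cv2.imwrite("pics/top0.png",b)
s=r.sense();print(s['t'],s['tcp_pos'],s['tool_rot'],s['grip_width'],r.grip_point_offset)
for n in("scene","top","wrist"):print(n,camera_model(n))
E
```

```text
pics
0.1 [144.71480506 607.40602987 230.55342368] [-3.13992175e+00  1.53496196e-04  2.90786461e+00] 85.34678270023565 18.700000000000003
scene {'mtx': array([[498.59799407,   0.        , 319.12292235],
       [  0.        , 498.59799407, 240.11081592],
       [  0.        ,   0.        ,   1.        ]]), 'rvec': array([ 2.28711013, -0.88207394,  0.3368671 ]), 'tvec': array([-404.05603514,  373.42378164,  740.9091678 ])}
top {'mtx': array([[603.87796727,   0.        , 314.48041371],
       [  0.        , 603.87796727, 239.27634079],
       [  0.        ,   0.        ,   1.        ]]), 'rvec': array([ 2.11084506, -2.15252631,  0.19422245]), 'tvec': array([  26.16675531,  584.4174666 , 1170.44548744])}
wrist {'mtx': array([[339.92610521,   0.        , 314.69648987],
       [  0.        , 339.92610521, 241.29095545],
       [  0.        ,   0.        ,   1.        ]]), 'mount': array([[-1.59235066e-04, -9.50637286e-01, -3.10304246e-01,
         7.92079155e+01],
       [ 9.99999981e-01, -1.17261180e-04, -1.53920594e-04,
        -5.45051517e-01],
       [ 1.09936013e-04, -3.10304265e-01,  9.50637287e-01,
        -1.42626367e+02],
       [ 0.00000000e+00,  0.00000000e+00,  0.00000000e+00,
         1.00000000e+00]])}
```

View pics/scene0.png

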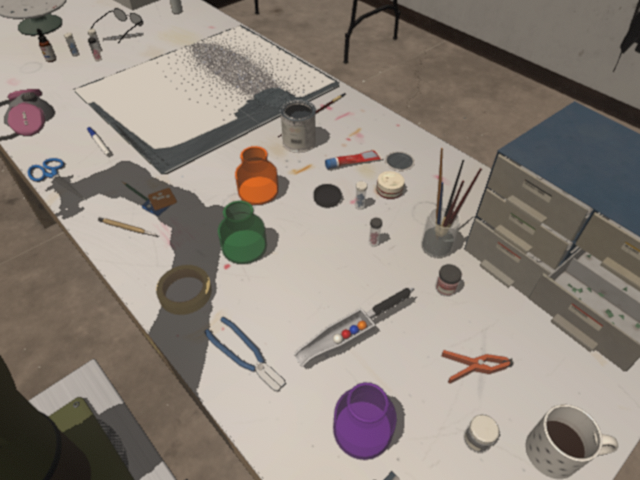

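View pics/top0.png

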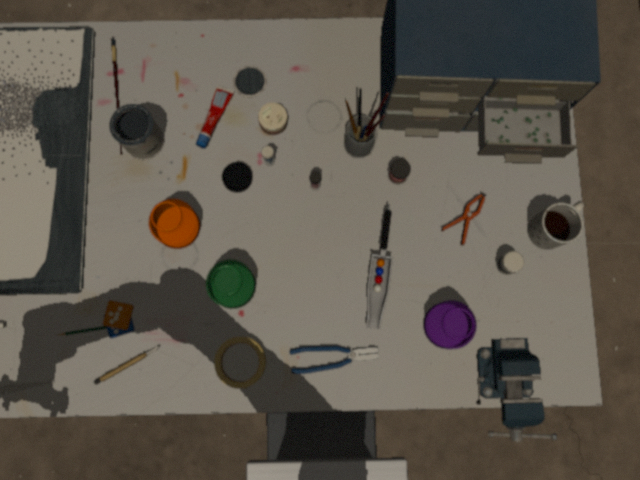

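The scene view shows the scoop with its black grip at (392,300), the balls at (338–362, 325–338) and the spout at (300,358). In the top view the grip is at (384,228), the balls at (379, 263–287) and the spout end at (373,326).

Bottle candidates in the top view are orange (175,223), green (232,284) and purple (450,325). Green fits the description, and I'll confirm it in a crop.

```bash
cat > h.py <<'E'
import cv2, numpy as np
from rig import r, read_camera, camera_model, order
from scipy.spatial.transform import Rotation as R
def cam(name, s=None):
    m=camera_model(name)
    if name!="wrist":
        Rm=cv2.Rodrigues(m["rvec"])[0]; return m["mtx"],Rm.T,-Rm.T@m["tvec"]
    T=np.eye(4);T[:3,:3]=R.from_euler('xyz',s["tool_rot"]).as_matrix();T[:3,3]=s["tcp_pos"]
    T=T@m["mount"]; return m["mtx"],T[:3,:3],T[:3,3]
def ray(c,uv):
    d=c[1]@np.linalg.solve(c[0],np.array([uv[0],uv[1],1.]));return c[2],d/np.linalg.norm(d)
def onplane(c,uv,z):
    o,d=ray(c,uv);return o+d*(z-o[2])/d[2]
def cross(rays):
    A=sum(np.eye(3)-np.outer(d,d) for o,d in rays);b=sum((np.eye(3)-np.outer(d,d))@o for o,d in rays)
    return np.linalg.solve(A,b)
def blobs(img,lo,hi,roi,amin=8):
    x0,y0,x1,y1=roi;h=cv2.cvtColor(img,cv2.COLOR_BGR2HSV)[y0:y1,x0:x1]
    m=cv2.inRange(h,np.array(lo),np.array(hi));cs,_=cv2.findContours(m,0,2)
    out=[]
    for k in cs:
        if cv2.contourArea(k)>=amin: out.append((k+np.array([x0,y0])))
    return sorted(out,key=cv2.contourArea)[::-1]
E
python3 - <<'E'
from h import *
a=cv2.imread("pics/scene0.png");b=cv2.imread("pics/top0.png");ct=cam("top");cs=cam("scene")
crop=np.hstack([cv2.resize(b[180:340,340:410],None,fx=3.5,fy=3.5,interpolation=2),cv2.resize(b[240:340,190:280],(500,560),interpolation=2)])
cv2.imwrite("pics/crop0.png",crop);print(crop.shape)
# bottle
for n,im,roi in(("top",b,(195,245,275,325)),("scene",a,(205,190,280,275))):
    k=blobs(im,(55,60,20),(90,255,255),roi)[0];print(n,cv2.boundingRect(k),cv2.minEnclosingCircle(k))
# handle
for n,im,roi,c in(("top",b,(365,195,405,260),ct),("scene",a,(365,280,425,320),cs)):
    k=blobs(im,(0,0,0),(180,255,60),roi)[0];rc=cv2.minAreaRect(k);print(n,rc,onplane(c,rc[0],52 if n=="top" else 45))
bl={}
for nm,lo,hi in(("blue",(110,120,60),(130,255,255)),("red",(0,170,80),(6,255,255)),("amber",(8,150,100),(22,255,255))):
    p=[]
    for im,roi in((b,(368,250,392,300)),(a,(325,310,375,350))):
        q=blobs(im,lo,hi,roi,3);p.append(cv2.minEnclosingCircle(q[0])[0] if q else None)
    print(nm,p, cross([ray(ct,p[0]),ray(cs,p[1])]) if all(p) else None)
E
```

```text
(560, 745, 3)
top (206, 260, 49, 48) ((229.9368896484375, 283.8495178222656), 24.608243942260742)
scene (218, 201, 47, 62) ((240.53543090820312, 231.64173889160156), 30.84625816345215)
top ((384.8538513183594, 227.66925048828125), (7.566117763519287, 43.53619384765625), 7.125016689300537) [ 605.93390659 -128.62474975   52.        ]
scene ((391.8846130371094, 301.423095703125), (7.814187526702881, 40.06321334838867), 60.2551155090332) [ 605.70743049 -132.083266     45.        ]
blue [(379.0, 271.0), (353.4230651855469, 329.26922607421875)] [ 521.96961234 -117.1619713    22.32271161]
red [(378.0714416503906, 279.6428527832031), (345.72222900390625, 333.27777099609375)] [ 504.31574278 -114.54325317   24.90266442]
amber [(380.0, 262.70001220703125), (361.31817626953125, 324.68182373046875)] [ 539.21359427 -119.96092532   22.42340648]
```

View pics/crop0.png

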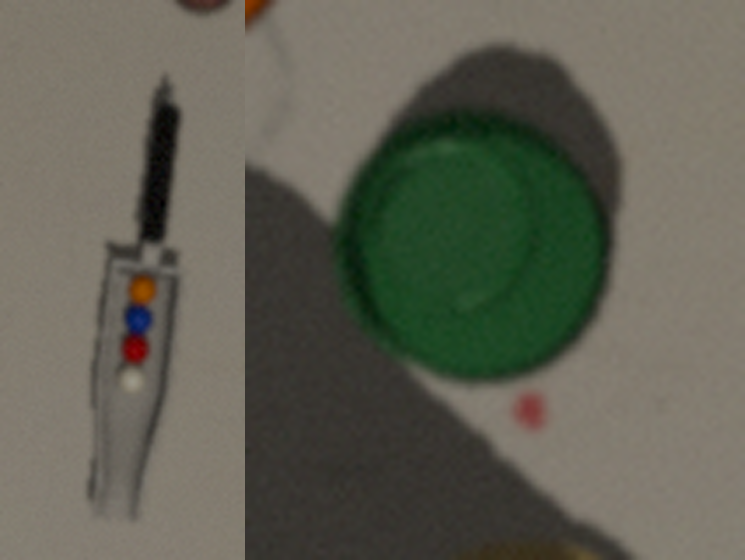

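The crop confirms the green see-through bottle with its open mouth ring near px (228,280). It also shows the scoop's grip with four balls in front of it, amber, blue, red and white.

```bash
cat >> h.py <<'E'
def rem(target, rotm=None):
    """remaining shift (m, tool axes) and turn (5 deg units, tool axes) from measured pose"""
    s=r.sense();M=R.from_euler('xyz',s["tool_rot"])
    d=M.inv().apply(np.array(target)-s["tcp_pos"])/1000
    w=(M.inv()*rotm).as_rotvec()/np.radians(5) if rotm is not None else None
    print("t",round(s["t"],2),"tcp",s["tcp_pos"].round(1),"rem m",d.round(4),"turn",None if w is None else w.round(3));return d,w
E
python3 - <<'E'
from h import *
ct=cam("top");cs=cam("scene");a=cv2.imread("pics/scene0.png")
print("body z60",onplane(ct,(230,284),60),"z30",onplane(ct,(230,284),30),"mouth z112",onplane(ct,(227.8,280.2),112))
print("topcam",ct[2],"scenecam",cs[2])
# scene: axis of bottle at mid-height
print("scene body", onplane(cs,(242,242),35), "mouth", onplane(cs,(240,209),112))
for n,p,z in(("cap",(237,177),15),("vialw",(268,153),68),("vialb",(316,177),68),("frit",(399,170),52),("orange",(174,214),112),("brush",(360,145),100)):print(n,onplane(ct,p,z).round(0))
g=np.array([606,-129.8]);bl=np.array([521.97,-117.16]);am=np.array([539.2,-119.96])
print(np.degrees(np.arctan2(*( (bl-g)[::-1]))),np.degrees(np.arctan2(*( (am-g)[::-1]))))
M=R.from_euler('xyz',r.sense()["tool_rot"])
rem((480,250,230));print(M.inv().apply(np.array([593.6-480,-127.7-250,-50])).round(0))
E
```

```text
body z60 [496.50537741 184.01843501  60.        ] z30 [499.6638296  188.04655396  30.        ] mouth z112 [498.34467423 181.24236971 112.        ]
topcam [ 370.72942577   23.61059486 1254.66064977] scenecam [ 157.31938344 -422.75694059  805.0963768 ]
scene body [492.56967466 175.79588952  35.        ] mouth [507.1056533  187.53732469 112.        ]
cap [729. 176.  15.]
vialw [763. 106.  68.]
vialb [710.   9.  68.]
frit [ 727. -163.   52.]
orange [629. 286. 112.]
brush [766. -80. 100.]
171.445562858071 171.62028624456573
t 0.1 tcp [144.7 607.4 230.6] rem m [-0.4089 -0.27    0.0011] turn None
[-198. -341.   51.]
```

Emit:
step_arm(
  increments=[
    [0.0854,[-0.029,-0.019,0],[0,0,0]],
    [0.0854,[-0.029,-0.019,0],[0,0,0]],
    [0.0854,[-0.029,-0.019,0],[0,0,0]],
    [0.0854,[-0.029,-0.019,0],[0,0,0]],
    [0.0854,[-0.029,-0.019,0],[0,0,0]],
  ],
  squeeze=80,
)

```text
t: 0.52
tcp_pos: [264.6, 480.4, 231.0]
tool_rot: [-3.141, -0.0, 2.908]
ft_force: [0.5, 0.5, -0.2]
grip_width: 85.5
gripper_force: 0.0
```

Emit:
step_arm(
  increments=[
    [0.0854,[-0.029,-0.019,0],[0,0,0]],
    [0.0854,[-0.029,-0.019,0],[0,0,0]],
    [0.0854,[-0.029,-0.019,0],[0,0,0]],
    [0.0854,[-0.029,-0.019,0],[0,0,0]],
    [0.0854,[-0.029,-0.019,0],[0,0,0]],
  ],
)

```text
t: 0.93
tcp_pos: [383.7, 354.4, 231.1]
tool_rot: [-3.141, -0.0, 2.908]
ft_force: [0.9, 0.2, -0.7]
grip_width: 85.4
gripper_force: 0.0
```

Emit:
step_arm(
  increments=[
    [0.0854,[-0.029,-0.019,0],[0,0,0]],
    [0.0854,[-0.029,-0.019,0],[0,0,0]],
    [0.0854,[-0.029,-0.019,0],[0,0,0]],
    [0.0854,[-0.029,-0.019,0],[0,0,0]],
    [0.0854,[0,0,0],[0,0,0]],
  ],
)

```text
t: 1.35
tcp_pos: [483.8, 246.9, 230.7]
tool_rot: [-3.137, 0.004, 2.895]
ft_force: [0.9, 0.2, -0.3]
grip_width: 85.7
gripper_force: 0.0
```

Emit:
step_arm(
  increments=[
    [0.0854,[-0.015,-0.026,0.004],[0,0,0]],
    [0.0854,[-0.015,-0.026,0.004],[0,0,0]],
    [0.0854,[-0.015,-0.026,0.004],[0,0,0]],
    [0.0854,[-0.015,-0.026,0.004],[0,0,0]],
    [0.0854,[-0.015,-0.026,0.004],[0,0,0]],
  ],
)

```text
t: 1.77
tcp_pos: [520.8, 110.1, 210.8]
tool_rot: [-3.141, -0.001, 2.908]
ft_force: [0.3, 0.1, 0.3]
grip_width: 85.3
gripper_force: 0.0
```

Emit:
step_arm(
  increments=[
    [0.0854,[-0.015,-0.026,0.004],[0,0,0]],
    [0.0854,[-0.015,-0.026,0.004],[0,0,0]],
    [0.0854,[-0.015,-0.026,0.004],[0,0,0]],
    [0.0854,[-0.015,-0.026,0.004],[0,0,0]],
    [0.0854,[-0.015,-0.026,0.004],[0,0,0]],
  ],
)

```text
t: 2.18
tcp_pos: [563.7, -33.8, 190.8]
tool_rot: [-3.142, -0.001, 2.908]
ft_force: [-0.1, -0.1, -0.5]
grip_width: 85.2
gripper_force: 0.0
```

Emit:
step_arm(
  increments=[
    [0.0854,[-0.015,-0.026,0.004],[0,0,0]],
    [0.0854,[-0.015,-0.026,0.004],[0,0,0]],
    [0.0854,[-0.015,-0.026,0.004],[0,0,0]],
    [0.0854,[0,0,0],[0,0,-0.95]],
    [0.0854,[0,0,0],[0,0,0]],
  ],
)

```text
t: 2.6
tcp_pos: [589.0, -121.4, 178.3]
tool_rot: [-3.141, -0.001, 2.988]
ft_force: [0.3, 0.6, 0.2]
grip_width: 85.2
gripper_force: 0.0
```

```bash
python3 - <<'E'
from h import *
s=r.sense();w=read_camera("wrist");cv2.imwrite("pics/w1.png",w);np.save("s1.npy",np.r_[s["tcp_pos"],s["tool_rot"]])
rem((593.6,-127.7,21.3),R.from_euler('xyz',[np.pi,0,np.radians(171.5)]))
E
```

```text
t 2.65 tcp [ 589.1 -118.9  178.7] rem m [-0.006  -0.0081  0.1574] turn [ 0.01  -0.015 -0.057]
```

View pics/w1.png

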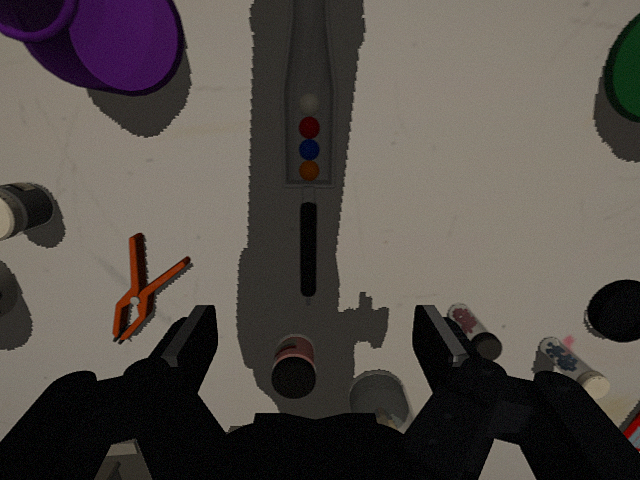

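The wrist view shows the grip from (309,203) to (308,297), with the balls in line above it at about (309,103–171). I'll refine the position from this.

```bash
python3 - <<'E'
from h import *
w=cv2.imread("pics/w1.png");v=np.load("s1.npy");c=cam("wrist",dict(tcp_pos=v[:3],tool_rot=v[3:]))
k=blobs(w,(0,0,0),(180,255,28),(285,195,335,305))[0];rc=cv2.minAreaRect(k);print(rc)
P=k[:,0,:];f=P[P[:,1]<P[:,1].min()+3].mean(0);b=P[P[:,1]>P[:,1].max()-3].mean(0)
F=onplane(c,f,52);B=onplane(c,b,45);print(F,B,np.linalg.norm(F-B))
q=[onplane(c,cv2.minEnclosingCircle(blobs(w,lo,hi,(295,90,325,185),20)[0])[0],22) for lo,hi in(((110,100,40),(130,255,255)),((0,150,50),(6,255,255)),((8,150,60),(22,255,255)))]
print(np.array(q)); d=q[1][:2]-B[:2];print(np.degrees(np.arctan2(d[1],d[0])))
yaw=np.arctan2(d[1],d[0]);u=np.array([np.cos(yaw),np.sin(yaw)]);g=F[:2]-30*u;print("grip",g, B[:2]+55*u)
rem((*g,21.3),R.from_euler('xyz',[np.pi,0,yaw]))
E
```

```text
((308.0, 249.0), (94.0, 16.0), 90.0)
[ 564.20905755 -124.46587154   52.        ] [ 648.54011792 -140.220477     45.        ] 86.07517258811072Traceback (most recent call last):
  File "<stdin>", line 6, in <module>
IndexError: list index out of range
```

Emit:
step_arm(
  increments=[
    [0.0854,[-0.0065,-0.0096,0.02],[0,0,0]],
    [0.0854,[0,0,0.03],[0,0,0]],
    [0.0854,[0,0,0.03],[0,0,0]],
    [0.0854,[0,0,0.01],[0,0,0]],
    [0.0854,[0,0,0],[0,0,0]],
  ],
)

```text
t: 3.07
tcp_pos: [592.3, -127.0, 86.9]
tool_rot: [3.141, -0.006, 2.992]
ft_force: [0.3, 0.5, 0.7]
grip_width: 85.2
gripper_force: 0.0
```

```bash
python3 - <<'E'
from h import *
s=r.sense();w=read_camera("wrist");cv2.imwrite("pics/w2.png",w)
c=cam("wrist",s)
for k in blobs(w,(0,0,0),(180,255,35),(240,120,380,380),300)[:2]:
    print(cv2.minAreaRect(k),cv2.boundingRect(k))
rem((593.8,-129.3,21.3),R.from_euler('xyz',[np.pi,0,np.radians(171)]))
E
```

```text
((312.0, 294.0), (132.0, 24.0), 90.0) (300, 228, 25, 133)
t 3.12 tcp [ 593.9 -127.5   88.8] rem m [-0.0004 -0.0019  0.0675] turn [ 0.009 -0.027  0.085]
```

View pics/w2.png

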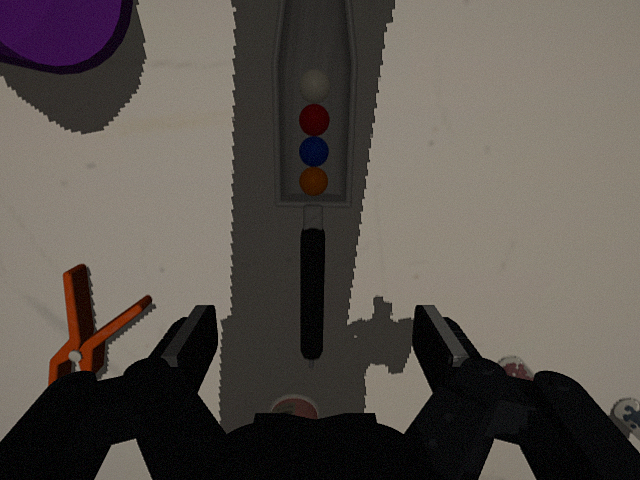

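The grip runs (313,228)–(312,360), centred between the fingers and parallel to them. I'll descend and close.

Emit:
step_arm(
  increments=[
    [0.0854,[0,-0.0015,0.025],[0,0,0]],
    [0.0854,[0,0,0.025],[0,0,0]],
    [0.0854,[0,0,0.0175],[0,0,0]],
    [0.0854,[0,0,0],[0,0,0]],
    [0.0854,[0,0,0],[0,0,0]],
  ],
)

```text
t: 3.53
tcp_pos: [595.2, -130.1, 23.0]
tool_rot: [3.141, 0.001, 2.991]
ft_force: [0.1, -0.1, 0.1]
grip_width: 85.1
gripper_force: 0.0
```

Emit:
step_arm(
  increments=[
    [0.04,[0,0,0],[0,0,0]],
    [0.03,[0,0,0],[0,0,0]],
    [0.025,[0,0,0],[0,0,0]],
    [0.02,[0,0,0],[0,0,0]],
    [0.018,[0,0,0],[0,0,0]],
  ],
)

```text
t: 3.95
tcp_pos: [594.7, -130.8, 22.5]
tool_rot: [3.142, 0.001, 2.991]
ft_force: [0.1, -0.4, -0.7]
grip_width: 25.4
gripper_force: 0.0
```

Emit:
step_arm(
  increments=[
    [0.016,[0,0,0],[0,0,0]],
    [0.014,[0,0,0],[0,0,0]],
    [0.008,[0,0,0],[0,0,0]],
    [0.004,[0,0,0],[0,0,0]],
    [0.0,[0,0,0],[0,0,0]],
  ],
)

```text
t: 4.37
tcp_pos: [594.6, -130.4, 22.0]
tool_rot: [3.141, 0.001, 2.991]
ft_force: [-0.1, 1.6, 3.6]
grip_width: 13.2
gripper_force: 78.0
```

```bash
python3 - <<'E'
from h import *
s=r.sense();print(s["ft_force"],s["grip_width"],s["gripper_force"]);rem((593.8,-129.3,21.3),R.from_euler('xyz',[np.pi,0,np.radians(171)]))
E
```

```text
[-0.14963578  1.60595382  3.59020777] 13.225866832251397 77.9833173751831
t 4.37 tcp [ 594.6 -130.4   22. ] rem m [0.0009 0.0009 0.0007] turn [0.006 0.006 0.072]
```

Emit:
step_arm(
  increments=[
    [0,[0,0,-0.003],[0,0,0]],
    [0,[0,0,-0.006],[0,0,0]],
    [0,[0,0,-0.009],[0,0,0]],
    [0,[0,0,-0.012],[0,0,0]],
    [0,[0,0,-0.015],[0,0,0]],
  ],
)

```text
t: 4.78
tcp_pos: [593.8, -130.9, 67.4]
tool_rot: [-3.141, -0.001, 2.991]
ft_force: [-0.5, -0.3, -2.1]
grip_width: 13.1
gripper_force: 77.9
```

```bash
python3 - <<'E'
from h import *
s=r.sense();print(s["ft_force"],s["grip_width"],s["gripper_force"],s["tcp_pos"])
a=read_camera("scene");cv2.imwrite("pics/s2.png",cv2.resize(a[230:400,260:460],(700,595),interpolation=2))
E
```

```text
[-0.51607144 -0.32961339 -2.05153771] 13.089457811159322 77.90387749671936 [ 593.75047608 -130.89142856   67.42489521]
```

View pics/s2.png

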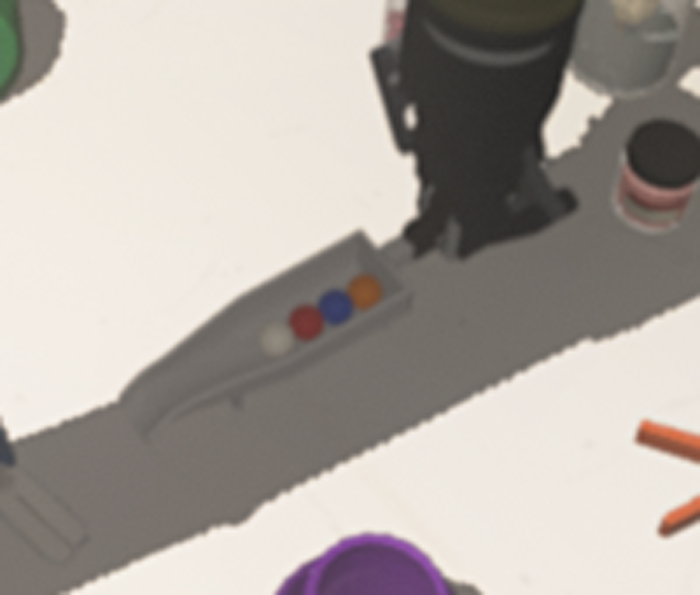

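The scoop hangs level with all four balls at the rear and the spout end at crop (135,420), so the hold is good. I'll lift further and carry it slowly.

Emit:
step_arm(
  increments=[
    [0,[0,0,-0.017],[0,0,0]],
    [0,[0,0,-0.017],[0,0,0]],
    [0,[0,0.003,-0.017],[0,0,0]],
    [0,[-0.001,0.006,-0.017],[0,0,0]],
    [0,[-0.002,0.009,-0.017],[0,0,0]],
  ],
)

```text
t: 5.25
tcp_pos: [599.4, -114.7, 153.1]
tool_rot: [-3.14, -0.0, 2.989]
ft_force: [-1.1, 0.0, -1.5]
grip_width: 12.7
gripper_force: 78.0
```

Emit:
step_arm(
  increments=[
    [0,[-0.003,0.012,-0.012],[0,0,0]],
    [0,[-0.003,0.015,-0.006],[0,0,0]],
    [0,[-0.003,0.016,0],[0,0,0]],
    [0,[-0.003,0.016,0],[0,0,0]],
    [0,[-0.003,0.016,0],[0,0,0]],
  ],
)

```text
t: 5.67
tcp_pos: [626.1, -40.1, 169.9]
tool_rot: [3.141, -0.0, 2.991]
ft_force: [0.0, -0.3, -1.0]
grip_width: 12.9
gripper_force: 78.0
```

Emit:
step_arm(
  increments=[
    [0,[-0.003,0.016,0],[0,0,0]],
    [0,[-0.003,0.016,0],[0,0,0]],
    [0,[-0.003,0.016,0],[0,0,0]],
    [0,[-0.003,0.016,0],[0,0,0]],
    [0,[-0.003,0.016,0],[0,0,0]],
  ],
)

```text
t: 6.08
tcp_pos: [652.7, 36.8, 169.5]
tool_rot: [3.142, -0.001, 2.991]
ft_force: [0.3, 0.1, -1.4]
grip_width: 13.0
gripper_force: 78.0
```

Emit:
step_arm(
  increments=[
    [0,[-0.003,0.016,0],[0,0,0]],
    [0,[-0.003,0.016,0],[0,0,0]],
    [0,[-0.003,0.016,0],[0,0,0]],
    [0,[-0.003,0.016,0],[0,0,0]],
    [0,[-0.003,0.013,0],[0,0,0]],
  ],
)

```text
t: 6.5
tcp_pos: [679.6, 111.7, 169.7]
tool_rot: [3.141, -0.0, 2.992]
ft_force: [-0.9, 1.7, -0.8]
grip_width: 12.7
gripper_force: 78.0
```

Emit:
step_arm(
  increments=[
    [0,[-0.002,0.01,0],[0,0,0]],
    [0,[-0.002,0.007,0],[0,0,0]],
    [0,[-0.001,0.004,0],[0,0,0]],
    [0,[0,0.002,0],[0,0,0]],
    [0,[0,0,0],[0,0,0]],
  ],
)

```text
t: 6.92
tcp_pos: [687.7, 131.0, 169.7]
tool_rot: [-3.141, -0.0, 2.99]
ft_force: [0.1, 0.9, -1.0]
grip_width: 13.0
gripper_force: 77.9
```

```bash
python3 - <<'E'
from h import *
s=r.sense();print(s["ft_force"],s["tcp_pos"],s["tool_rot"])
b=read_camera("top");a=read_camera("scene");w=read_camera("wrist");cv2.imwrite("pics/t3.png",b);cv2.imwrite("pics/s3.png",a);cv2.imwrite("pics/w3.png",w)
cv2.imwrite("pics/m3.png",np.hstack([cv2.resize(b[220:330,190:290],(400,440),interpolation=2),cv2.resize(a[170:280,200:300],(400,440),interpolation=2)]))
rem((696.5,151.2,170),R.from_euler('xyz',[np.pi,0,np.radians(171.2)]))
E
```

```text
[ 0.09218161  0.89957581 -1.01052312] [687.65800798 130.9552985  169.66463821] [-3.14117754e+00 -2.21757526e-04  2.99044854e+00]
t 7.07 tcp [687.6 130.  169.8] rem m [-0.0055  0.0223 -0.0003] turn [-0.01  -0.002  0.017]
```

View pics/m3.png

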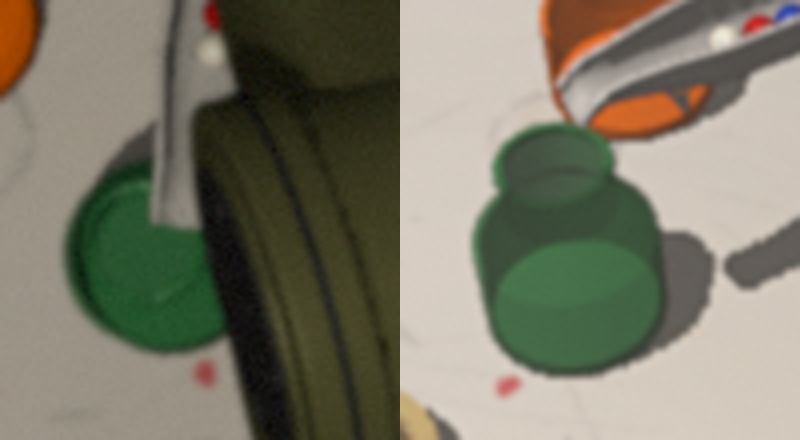

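The bottle rim in the scene view spans about px x 223–253.5 and y 201–221. The spout end is near (243,197). In the top view the spout's left corner is at (228,275). I'll check both against the calculation.

```bash
python3 - <<'E'
from h import *
cs=cam("scene");ct=cam("top")
print("mouth scene",onplane(cs,(238.4,211),110),"base scene",onplane(cs,(244.6,246),3))
print("mouth 2-view",cross([ray(cs,(238.4,211)),ray(ct,(227.8,280.2))]))
print("tip scene @163",onplane(cs,(242.6,197),163),"top left corner @163",onplane(ct,(228,275),163))
s=r.sense();M=R.from_euler('xyz',s["tool_rot"])
for n,o in(("tip",(188,0,11)),("crest",(175,0,3)),("Lcorner tip",(188,11,13)),("Lc2",(188,-14,13))):
    p=s["tcp_pos"]+M.apply(o);px=[cv2.projectPoints(p,camera_model(c)["rvec"],camera_model(c)["tvec"],camera_model(c)["mtx"],None)[0].ravel().round(1) for c in("scene","top")];print(n,p.round(1),px)
a=cv2.imread("pics/scene0.png");k=blobs(a,(55,60,20),(90,255,255),(205,190,280,275))[0];x,y,w,h=cv2.boundingRect(k)
m=np.zeros(a.shape[:2],np.uint8);cv2.drawContours(m,[k],-1,255,-1)
for v in range(y,y+h,4):
    q=np.nonzero(m[v])[0];print(v,q.min(),q.max(),end=" | ")
for z in(60,112):
    for (x0,y0) in((498,183),):
        for rad in((30.5,) if z==112 else (48,)):
            t=np.linspace(0,6.28,40);P=np.c_[x0+rad*np.cos(t),y0+rad*np.sin(t),0*t+z]
            p=cv2.projectPoints(P,camera_model("scene")["rvec"],camera_model("scene")["tvec"],camera_model("scene")["mtx"],None)[0][:,0];print("\nz",z,p.min(0),p.max(0))
            p=cv2.projectPoints(P,camera_model("top")["rvec"],camera_model("top")["tvec"],camera_model("top")["mtx"],None)[0][:,0];print("top",p.min(0),p.max(0))
E
```

```text
mouth scene [502.5351993  186.94425428 110.        ] base scene [503.88966488 187.93319357   3.        ]
mouth 2-view [498.13079491 180.19083915 117.94765252]
tip scene @163 [503.50702192 164.68873972 163.        ] top left corner @163 [502.12221896 173.89369505 163.        ]
tip [501.8 158.4 158.8] [array([244.1, 200.8]), array([236.8, 275.3])]
crest [514.7 156.5 166.8] [array([249.9, 195. ]), array([237.4, 267.7])]
Lcorner tip [503.5 169.3 156.8] [array([241.5, 198.1]), array([231. , 274.6])]
Lc2 [499.7 144.6 156.8] [array([247.8, 206.1]), array([244.5, 276.4])]
201 237 241 | 205 227 250 | 209 224 252 | 213 223 251 | 217 224 257 | 221 222 261 | 225 219 262 | 229 218 263 | 233 218 263 | 237 219 262 | 241 220 264 | 245 221 264 | 249 223 263 | 253 224 261 | 257 227 257 | 261 233 250 | 
z 60 [216.6563704  213.46669263] [264.50013106 248.65835846]
top [206.28915828 259.26596898] [254.72037166 307.50516026]

z 112 [221.74209161 201.44970878] [253.3759388  223.95380939]
top [210.7910617  264.46190127] [242.93792471 296.45577565]
```

Emit:
step_arm(
  increments=[
    [0,[-0.001,0.004,0],[0,0,0]],
    [0,[-0.002,0.007,0.005],[0,0,0]],
    [0,[-0.002,0.007,0.01],[0,0,0]],
    [0,[-0.001,0.0045,0.01],[0,0,0]],
    [0,[0,0,0.005],[0,0,0]],
  ],
)

```text
t: 7.48
tcp_pos: [695.9, 154.9, 137.2]
tool_rot: [3.141, -0.003, 2.993]
ft_force: [-0.4, -0.1, -1.2]
grip_width: 12.8
gripper_force: 78.0
```

```bash
python3 - <<'E'
from h import *
b=read_camera("top");a=read_camera("scene");s=r.sense();print(s["ft_force"],s["tcp_pos"],s["tool_rot"])
cv2.imwrite("pics/m4.png",np.hstack([cv2.resize(b[250:320,195:265],(400,400),interpolation=2),cv2.resize(a[180:240,210:270],(400,400),interpolation=2)]))
M=R.from_euler('xyz',s["tool_rot"])
for n,o in(("tip",(188,0,11)),("crest",(175,0,3))):
    p=s["tcp_pos"]+M.apply(o);px=[cv2.projectPoints(p,camera_model(c)["rvec"],camera_model(c)["tvec"],camera_model(c)["mtx"],None)[0].ravel().round(1) for c in("scene","top")]
    print(n,p.round(1),(px[0]-[210,180])*400/60,(px[1]-[195,250])*400/70)
E
```

```text
[-0.00533526 -0.14522188 -1.2849056 ] [695.53250038 152.72458595 137.32935698] [-3.13989962 -0.00384229  2.99186961]
tip [509.6 180.8 127.1] [214.66666667 164.66666667] [182.85714286 133.71428571]
crest [522.5 178.8 135. ] [252.         127.33333333] [185.71428571  91.42857143]
```

View pics/m4.png

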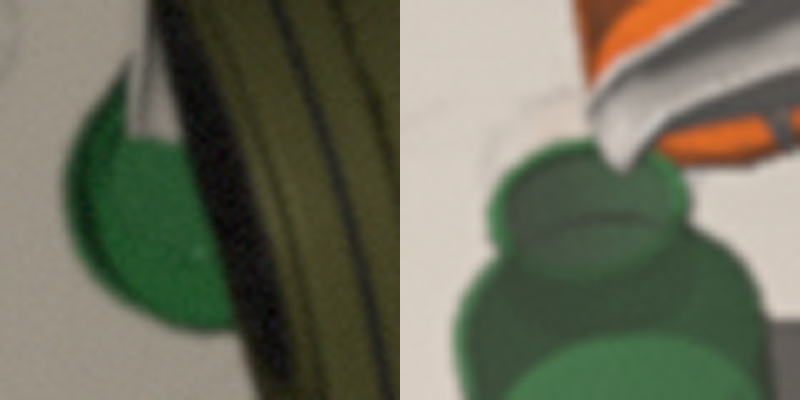

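The lip hangs over the near half of the mouth, with its corner at (622,170) in the scene part and the left corner at (128,135) in the top part. It is well centred, so I'll lower it gently.

Emit:
step_arm(
  increments=[
    [0,[-0.001,0,0.004],[0,0,0]],
    [0,[-0.001,-0.001,0.004],[0,0,0]],
    [0,[-0.001,0,0.004],[0,0,0]],
    [0,[0,0,0.003],[0,0,0]],
    [0,[0,0,0],[0,0,0]],
  ],
)

```text
t: 8.0
tcp_pos: [699.4, 150.6, 123.9]
tool_rot: [-3.141, -0.001, 2.99]
ft_force: [-0.6, -0.0, -1.5]
grip_width: 12.7
gripper_force: 78.0
```

Emit:
step_arm(
  increments=[
    [0,[0,0,0.001],[0,0,0]],
    [0,[0,0,0.001],[0,0,0]],
    [0,[0,0,0],[0,0,0]],
  ],
)

```text
t: 8.25
tcp_pos: [699.8, 151.2, 122.8]
tool_rot: [3.141, 0.0, 2.991]
ft_force: [0.3, -0.7, -1.7]
grip_width: 12.9
gripper_force: 78.0
```

Emit:
step_arm(
  increments=[
    [0,[0,0,0.001],[0,0,0]],
    [0,[0,0,0.001],[0,0,0]],
    [0,[0,0,0.001],[0,0,0]],
    [0,[0,0,0],[0,0,0]],
  ],
)

```text
t: 8.58
tcp_pos: [699.7, 151.1, 119.6]
tool_rot: [-3.141, -0.0, 2.991]
ft_force: [0.8, -0.2, -0.9]
grip_width: 12.4
gripper_force: 78.0
```

Emit:
step_arm(
  increments=[
    [0,[0,0,0.001],[0,0,0]],
    [0,[0,0,0.001],[0,0,0]],
    [0,[0,0,0],[0,0,0]],
  ],
)

```text
t: 8.83
tcp_pos: [699.7, 151.1, 117.5]
tool_rot: [-3.141, -0.0, 2.991]
ft_force: [0.3, 0.9, -1.7]
grip_width: 12.4
gripper_force: 78.0
```

```bash
python3 - <<'E'
from h import *
s=r.sense();print(s["ft_force"],s["ft_torque"],s["tcp_pos"],s["tool_rot"],s["q"])
E
```

```text
[ 0.29280355  0.92813879 -1.69375976] [-0.05063611 -0.14735723 -0.063341  ] [699.67062367 151.06281918 117.51789317] [-3.14146712e+00 -3.84534210e-04  2.99079093e+00] [-0.15580078  0.94918996 -0.25837519  1.34201768  0.27159969  0.88522533
  0.9368872 ]
```

Emit:
step_arm(
  increments=[
    [0,[0,0,0.001],[0,0,0]],
    [0,[0,0,0],[0,0,0]],
  ],
)

```text
t: 9.0
tcp_pos: [699.7, 151.1, 116.6]
tool_rot: [-3.142, -0.0, 2.991]
ft_force: [0.5, 0.6, -2.1]
grip_width: 13.2
gripper_force: 78.0
```

Emit:
step_arm(
  increments=[
    [0,[0,0,0.001],[0,0,0]],
    [0,[0,0,0],[0,0,0]],
  ],
)

```text
t: 9.17
tcp_pos: [699.7, 151.1, 115.6]
tool_rot: [-3.142, -0.0, 2.991]
ft_force: [0.1, -0.2, -2.2]
grip_width: 12.8
gripper_force: 78.0
```

```bash
python3 - <<'E'
from h import *
s=r.sense();print(s["ft_force"],s["ft_torque"],s["tcp_pos"])
E
```

```text
[ 0.11963663 -0.22616062 -2.24715989] [-0.03581137 -0.07668708  0.01275057] [699.73507666 151.10364517 115.59637004]
```

Emit:
step_arm(
  increments=[
    [0,[0,0,0.001],[0,0,0]],
    [0,[0,0,0],[0,0,0]],
    [0,[0,0,0],[0,0,0]],
  ],
)

```text
t: 9.42
tcp_pos: [699.8, 151.2, 114.9]
tool_rot: [3.142, -0.0, 2.991]
ft_force: [1.0, 0.4, -1.4]
grip_width: 12.8
gripper_force: 78.0
```

```bash
python3 - <<'E'
from h import *
s=r.sense();print(s["ft_force"],s["ft_torque"],s["tcp_pos"])
E
```

```text
[ 0.96532536  0.35093925 -1.4122776 ] [-0.0343347   0.01834723 -0.00460741] [699.79247649 151.1579698  114.85202016]
```

Emit:
step_arm(
  increments=[
    [0,[0,0,0.001],[0,0,0]],
    [0,[0,0,0],[0,0,0]],
    [0,[0,0,0],[0,0,0]],
  ],
)

```text
t: 9.67
tcp_pos: [699.8, 151.2, 114.0]
tool_rot: [3.141, 0.0, 2.991]
ft_force: [-0.1, 0.1, 0.5]
grip_width: 12.8
gripper_force: 78.3
```

```bash
python3 - <<'E'
from h import *
s=r.sense();print(s["ft_force"],s["ft_torque"],s["tcp_pos"])
E
```

```text
[-0.12917864  0.12914769  0.54858323] [ 0.00040093  0.29372945 -0.00053107] [699.84492632 151.20088705 113.9735403 ]
```

The contact is light, about 2 N, at the height expected for the crest on the rim. I'll hold it, then tilt about the tip. A 2° row needs a shift of (0.5, 0, −6.6) mm.

Emit:
step_arm(
  increments=[
    [0,[0,0,0],[0,0,0]],
    [0,[0,0,0],[0,0,0]],
    [0,[0,0,0],[0,0,0]],
    [0,[0,0,0],[0,0,0]],
  ],
)

```text
t: 10.0
tcp_pos: [699.8, 151.2, 113.8]
tool_rot: [3.142, 0.0, 2.991]
ft_force: [-0.7, 0.1, 1.4]
grip_width: 12.7
gripper_force: 78.3
```

Emit:
step_arm(
  increments=[
    [0,[0.0006,0,-0.0066],[0,-0.4,0]],
    [0,[0.0006,0,-0.0066],[0,-0.4,0]],
    [0,[0.0006,0,-0.0066],[0,-0.4,0]],
    [0,[0.0006,0,-0.0066],[0,-0.4,0]],
    [0,[0,0,0],[0,0,0]],
  ],
)

```text
t: 10.42
tcp_pos: [695.2, 152.9, 141.1]
tool_rot: [3.141, 0.141, 2.993]
ft_force: [0.3, -0.2, -0.9]
grip_width: 12.8
gripper_force: 78.0
```

```bash
cat >> h.py <<'E'
def tip(o=(188,0,11)):
    s=r.sense();M=R.from_euler('xyz',s["tool_rot"]);z=M.as_matrix()[:,2]
    print("t",round(s["t"],2),"tip",(s["tcp_pos"]+M.apply(o)).round(1),"tilt",np.degrees(np.arccos(-z[2])).round(1),"F",s["ft_force"].round(1),"T",s["ft_torque"].round(2),"q",s["q"].round(2))
E
python3 - <<'E'
from h import *
tip()
E
```

```text
t 10.42 tip [512.6 180.3 103.9] tilt 8.1 F [ 0.3 -0.2 -0.9] T [0.04 0.21 0.01] q [-0.21  0.86 -0.2   1.5   0.34  0.69  0.84]
```

Emit:
step_arm(
  increments=[
    [0,[0.0006,0,-0.0066],[0,-0.4,0]],
    [0,[0.0006,0,-0.0066],[0,-0.4,0]],
    [0,[0.0006,0,-0.0066],[0,-0.4,0]],
    [0,[0.0006,0,-0.0066],[0,-0.4,0]],
    [0,[0.0006,0,-0.0066],[0,-0.4,0]],
  ],
)

```text
t: 10.83
tcp_pos: [686.6, 152.9, 171.4]
tool_rot: [3.142, 0.315, 2.99]
ft_force: [0.4, -0.1, -1.3]
grip_width: 12.8
gripper_force: 78.1
```

```bash
python3 - <<'E'
from h import *
tip()
E
```

```text
t 10.83 tip [513.3 179.4 102.7] tilt 18.0 F [ 0.4 -0.1 -1.3] T [0.05 0.27 0.06] q [-0.33  0.76 -0.05  1.69  0.44  0.45  0.69]
```

Emit:
step_arm(
  increments=[
    [0,[0.0006,0,-0.0066],[0,-0.4,0]],
    [0,[0.0006,0,-0.0066],[0,-0.4,0]],
    [0,[0.0006,0,-0.0066],[0,-0.4,0]],
    [0,[0.0006,0,-0.0066],[0,-0.4,0]],
    [0,[0,0,0],[0,0,0]],
  ],
)

```text
t: 11.25
tcp_pos: [673.4, 156.2, 195.0]
tool_rot: [-3.14, 0.453, 2.994]
ft_force: [-0.2, -0.7, -1.8]
grip_width: 12.8
gripper_force: 78.1
```

```bash
python3 - <<'E'
from h import *
tip()
E
```

```text
t 11.25 tip [510.9 180.4 102.9] tilt 25.9 F [-0.2 -0.7 -1.8] T [ 0.04  0.58 -0.01] q [-0.51  0.71  0.18  1.85  0.53  0.23  0.53]
```

Emit:
step_arm(
  increments=[
    [0,[0.0004,0,-0.0033],[0,-0.2,0]],
    [0,[0.0004,0,-0.0033],[0,-0.2,0]],
    [0,[0.0004,0,-0.0033],[0,-0.2,0]],
    [0,[0,0,0],[0,0,0]],
    [0,[0,0,0],[0,0,0]],
  ],
)

```text
t: 11.67
tcp_pos: [669.7, 156.0, 203.2]
tool_rot: [-3.141, 0.505, 2.992]
ft_force: [0.5, 0.6, -0.7]
grip_width: 12.9
gripper_force: 78.1
```

```bash
python3 - <<'E'
from h import *
tip();a=read_camera("scene");w=read_camera("wrist");cv2.imwrite("pics/w5.png",w)
cv2.imwrite("pics/m5.png",np.hstack([cv2.resize(a[160:280,200:320],(400,400),interpolation=2),cv2.resize(w[0:240,180:420],(400,400),interpolation=2)]))
E
```

```text
t 11.67 tip [512.3 179.7 102.6] tilt 28.9 F [ 0.5  0.6 -0.7] T [ 0.07  0.53 -0.02] q [-0.6   0.7   0.29  1.9   0.55  0.14  0.48]
```

View pics/m5.png

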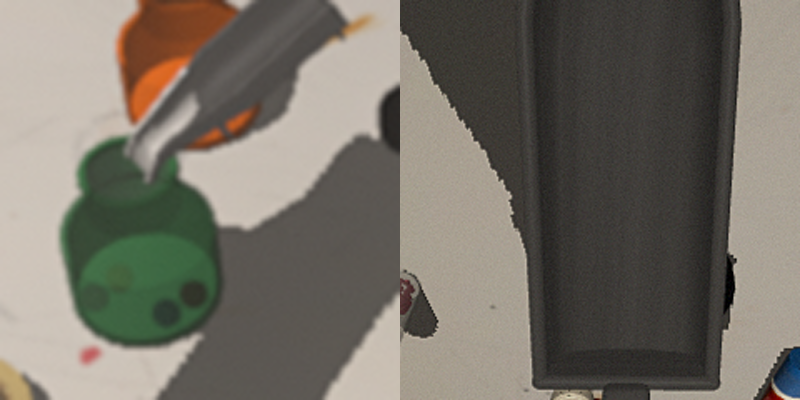

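The picture shows four balls on the bottle floor, at about (120,278), (95,297), (193,293) and (166,313). The trough is empty in the wrist view. I'll hold, lift straight up, level the scoop and check.

Emit:
step_arm(
  increments=[
    [0,[0,0,0],[0,0,0]],
    [0,[0,0,0],[0,0,0]],
    [0,[0,0,0],[0,0,0]],
    [0,[0,0,0],[0,0,0]],
    [0,[0,0,0],[0,0,0]],
  ],
)

```text
t: 12.18
tcp_pos: [669.4, 155.6, 203.7]
tool_rot: [3.141, 0.506, 2.991]
ft_force: [-0.4, 0.4, -1.5]
grip_width: 12.9
gripper_force: 78.1
```

Emit:
step_arm(
  increments=[
    [0,[-0.0024,0,-0.0044],[0,0,0]],
    [0,[-0.0024,0,-0.0044],[0,0,0]],
    [0,[-0.0024,0,-0.0044],[0,0,0]],
    [0,[-0.0024,0,-0.0044],[0,0,0]],
    [0,[-0.0048,0,-0.0088],[0,0,0]],
  ],
)

```text
t: 12.6
tcp_pos: [668.6, 155.7, 233.7]
tool_rot: [-3.141, 0.505, 2.991]
ft_force: [0.2, -0.5, -1.0]
grip_width: 12.4
gripper_force: 78.1
```

```bash
python3 - <<'E'
from h import *
tip()
E
```

```text
t 12.6 tip [511.2 179.6 133.1] tilt 28.9 F [ 0.2 -0.5 -1. ] T [0.09 0.59 0.04] q [-0.57  0.64  0.24  1.88  0.54  0.23  0.5 ]
```

Emit:
step_arm(
  increments=[
    [0,[-0.0002,0,0.0066],[0,0.4,0]],
    [0,[-0.0002,0,0.0066],[0,0.4,0]],
    [0,[-0.0002,0,0.0066],[0,0.4,0]],
    [0,[-0.0002,0,0.0066],[0,0.4,0]],
    [0,[-0.0002,0,0.0066],[0,0.4,0]],
  ],
)

```text
t: 13.02
tcp_pos: [684.3, 153.2, 205.1]
tool_rot: [3.141, 0.331, 2.99]
ft_force: [-0.7, -0.2, -2.0]
grip_width: 13.0
gripper_force: 78.1
```

```bash
python3 - <<'E'
from h import *
tip()
E
```

```text
t 13.02 tip [512.  179.5 133.7] tilt 19.0 F [-0.7 -0.2 -2. ] T [0.06 0.33 0.02] q [-0.33  0.71 -0.05  1.69  0.43  0.49  0.7 ]
```

Emit:
step_arm(
  increments=[
    [0,[-0.0003,0,0.0124],[0,0.76,0]],
    [0,[-0.0003,0,0.0124],[0,0.76,0]],
    [0,[-0.0003,0,0.0124],[0,0.76,0]],
    [0,[-0.0003,0,0.0124],[0,0.76,0]],
    [0,[-0.0003,0,0.0124],[0,0.76,0]],
  ],
)

```text
t: 13.43
tcp_pos: [698.2, 150.7, 144.8]
tool_rot: [3.14, -0.001, 2.99]
ft_force: [-0.2, 0.3, -1.9]
grip_width: 13.3
gripper_force: 78.1
```

Emit:
step_arm(
  increments=[
    [0,[0,-0.003,-0.005],[0,0,0]],
    [0,[0.001,-0.01,-0.005],[0,0,0]],
    [0,[0.004,-0.02,0],[0,0,0]],
    [0,[0.004,-0.02,0],[0,0,0]],
    [0,[0.004,-0.02,0],[0,0,0]],
  ],
)

```text
t: 13.85
tcp_pos: [673.1, 80.4, 156.5]
tool_rot: [-3.142, 0.004, 2.992]
ft_force: [1.6, -0.1, -1.9]
grip_width: 12.6
gripper_force: 78.2
```

```bash
python3 - <<'E'
from h import *
tip();rem((594.6,-130.4,120),R.from_euler('xyz',[np.pi,0,2.991]))
E
```

```text
t 13.85 tip [487.2 108.4 144.8] tilt 0.2 F [ 1.6 -0.1 -1.9] T [-0.01 -0.07  0.03] q [-0.05  0.85 -0.27  1.46  0.27  0.86  1.01]
t 13.85 tcp [673.1  80.4 156.5] rem m [ 0.0463 -0.2201  0.0364] turn [-0.001  0.042  0.01 ]
```

Emit:
step_arm(
  increments=[
    [0,[0.0042,-0.02,0],[0,0,0]],
    [0,[0.0042,-0.02,0],[0,0,0]],
    [0,[0.0042,-0.02,0],[0,0,0]],
    [0,[0.0042,-0.02,0],[0,0,0]],
    [0,[0.0042,-0.02,0],[0,0,0]],
  ],
)

```text
t: 14.27
tcp_pos: [637.1, -15.7, 156.6]
tool_rot: [-3.141, 0.004, 2.991]
ft_force: [-0.2, -0.3, -0.8]
grip_width: 12.7
gripper_force: 78.2
```

Emit:
step_arm(
  increments=[
    [0,[0.0042,-0.02,0.005],[0,0,0]],
    [0,[0.0042,-0.02,0.01],[0,0,0]],
    [0,[0.0042,-0.02,0.01],[0,0,0]],
    [0,[0.0042,-0.02,0.01],[0,0,0]],
    [0,[0.0042,-0.02,0.01],[0,0,0]],
  ],
)

```text
t: 14.68
tcp_pos: [601.6, -111.4, 111.3]
tool_rot: [-3.141, 0.004, 2.991]
ft_force: [0.7, 0.6, -1.6]
grip_width: 12.6
gripper_force: 78.2
```

Emit:
step_arm(
  increments=[
    [0,[0.002,-0.01,0.01],[0,0,0]],
    [0,[0.001,-0.005,0.01],[0,0,0]],
    [0,[0,0,0.01],[0,0,0]],
    [0,[0,0,0.01],[0,0,0]],
    [0,[0,0,0],[0,0,0]],
  ],
)

```text
t: 15.1
tcp_pos: [596.1, -122.2, 67.3]
tool_rot: [3.14, -0.002, 2.993]
ft_force: [-0.4, 0.4, -0.8]
grip_width: 12.7
gripper_force: 78.2
```

```bash
python3 - <<'E'
from h import *
tip();rem((594.6,-130.4,22),R.from_euler('xyz',[np.pi,0,2.991]))
E
```

```text
t 15.1 tip [410.2 -94.4  56.7] tilt 0.2 F [-0.4  0.4 -0.8] T [ 0.   -0.13 -0.04] q [ 0.27  0.9  -0.25  1.73  0.37  0.56  1.22]
t 15.1 tcp [ 596.1 -122.2   67.3] rem m [ 0.0002 -0.0084  0.0453] turn [ 0.018 -0.027  0.025]
```

Emit:
step_arm(
  increments=[
    [0,[0,0,0.012],[0,0,0]],
    [0,[0,0,0.012],[0,0,0]],
    [0,[0,0,0.01],[0,0,0]],
    [0,[0,0,0.006],[0,0,0]],
    [0,[0,0,0],[0,0,0]],
  ],
)

```text
t: 15.52
tcp_pos: [595.5, -124.1, 27.1]
tool_rot: [-3.142, -0.003, 2.991]
ft_force: [0.9, -0.1, -1.3]
grip_width: 12.8
gripper_force: 78.2
```

Emit:
step_arm(
  increments=[
    [0,[0,0,0.001],[0,0,0]],
    [0,[0,0,0.001],[0,0,0]],
    [0,[0,0,0],[0,0,0]],
  ],
)

```text
t: 15.77
tcp_pos: [597.0, -124.6, 27.3]
tool_rot: [3.141, 0.001, 2.991]
ft_force: [-0.0, 1.0, -0.4]
grip_width: 12.7
gripper_force: 78.2
```

```bash
python3 - <<'E'
from h import *
tip();rem((594.6,-130.4,22))
E
```

```text
t 15.77 tip [411.2 -96.3  16.2] tilt 0.0 F [-0.   1.  -0.4] T [ 0.07 -0.02  0.01] q [ 0.25  0.96 -0.22  1.74  0.39  0.49  1.2 ]
t 15.77 tcp [ 597.  -124.6   27.3] rem m [ 0.0015 -0.0061  0.0053] turn None
```

Emit:
step_arm(
  increments=[
    [0,[0,0,0.0015],[0,0,0]],
    [0,[0,0,0.0015],[0,0,0]],
    [0,[0,0,0.001],[0,0,0]],
    [0,[0,0,0],[0,0,0]],
    [0,[0,0,0],[0,0,0]],
  ],
)

```text
t: 16.18
tcp_pos: [596.7, -124.5, 23.1]
tool_rot: [3.142, -0.0, 2.991]
ft_force: [0.5, 0.2, -1.4]
grip_width: 12.8
gripper_force: 78.2
```

```bash
python3 - <<'E'
from h import *
tip();rem((594.6,-130.4,22))
E
```

```text
t 16.18 tip [410.8 -96.2  12.1] tilt 0.0 F [ 0.5  0.2 -1.4] T [-0.03 -0.02 -0.01] q [ 0.25  0.97 -0.22  1.74  0.39  0.48  1.2 ]
t 16.18 tcp [ 596.7 -124.5   23.1] rem m [ 0.0012 -0.0061  0.0011] turn None
```

Emit:
step_arm(
  increments=[
    [0,[0,0,0.001],[0,0,0]],
    [0,[0,0,0],[0,0,0]],
    [0,[0,0,0],[0,0,0]],
  ],
)

```text
t: 16.43
tcp_pos: [596.9, -124.5, 22.2]
tool_rot: [3.142, 0.0, 2.991]
ft_force: [-0.6, -0.5, 0.3]
grip_width: 12.7
gripper_force: 78.6
```

Emit:
step_arm(
  increments=[
    [0.005,[0,0,0],[0,0,0]],
    [0.012,[0,0,0],[0,0,0]],
    [0.015,[0,0,0],[0,0,0]],
    [0.018,[0,0,0],[0,0,0]],
    [0.022,[0,0,0],[0,0,0]],
  ],
  squeeze=20,
)

```text
t: 16.85
tcp_pos: [596.6, -124.5, 22.0]
tool_rot: [3.142, -0.0, 2.991]
ft_force: [0.0, 0.2, 0.8]
grip_width: 22.2
gripper_force: 0.0
```

Emit:
step_arm(
  increments=[
    [0.03,[0,0,0],[0,0,0]],
    [0.05,[0,0,0],[0,0,0]],
    [0.07,[0,0,0],[0,0,0]],
    [0.08,[0,0,0],[0,0,0]],
    [0.08,[0,0,0],[0,0,0]],
  ],
)

```text
t: 17.27
tcp_pos: [596.7, -124.5, 22.0]
tool_rot: [3.141, -0.0, 2.991]
ft_force: [-0.2, 0.4, 0.7]
grip_width: 76.5
gripper_force: 0.0
```

Emit:
step_arm(
  increments=[
    [0.08,[0,0,-0.01],[0,0,0]],
    [0.08,[0,0,-0.02],[0,0,0]],
    [0.08,[0,0,-0.03],[0,0,0]],
    [0.08,[0,0,-0.03],[0,0,0]],
    [0.08,[0,0,-0.03],[0,0,0]],
  ],
)

```text
t: 17.68
tcp_pos: [596.4, -124.4, 143.9]
tool_rot: [3.141, -0.0, 2.991]
ft_force: [-0.1, 1.6, -0.5]
grip_width: 80.2
gripper_force: 0.0
```

Emit:
step_arm(
  increments=[
    [0.08,[0,0,-0.03],[0,0,0]],
    [0.08,[0,0,-0.03],[0,0,0]],
    [0.08,[0,0,0],[0,0,0]],
    [0.08,[0,0,0],[0,0,0]],
  ],
)

```text
t: 18.02
tcp_pos: [597.9, -124.6, 204.7]
tool_rot: [3.142, 0.005, 2.991]
ft_force: [0.5, -0.0, -0.8]
grip_width: 79.9
gripper_force: 0.0
```

```bash
python3 - <<'E'
from h import *
tip();a=read_camera("scene");cv2.imwrite("pics/f.png",cv2.resize(a[180:420,190:510],(800,600),interpolation=2))
E
```

```text
t 18.02 tip [412.1 -96.4 192.8] tilt 0.3 F [ 0.5 -0.  -0.8] T [-0.   -0.01 -0.  ] q [ 0.31  0.71 -0.33  1.64  0.29  0.83  1.29]
```

View pics/f.png

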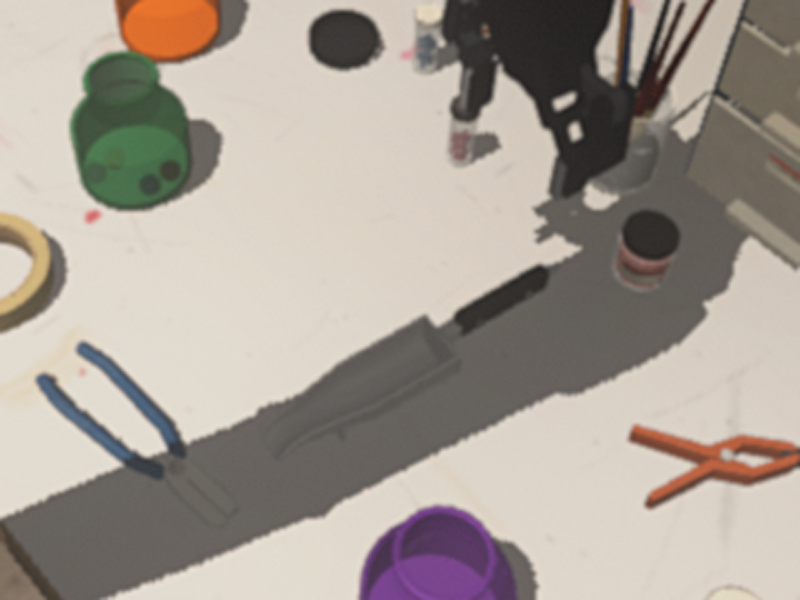

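The empty scoop stands upright at about (400,360). The bottle stands in place at (130,135) with four balls inside, the bystanders are undisturbed, and the arm is clear.

```bash
python3 -c "
from rig import order
print(order.job_done())"
```

```text
the job is handed in; nothing more can be done
None
```

The job is handed in: all four balls are in the green bottle, the empty scoop stands upright and released on the worktop, and the bottle and bystanders look undisturbed; the hand-in returned no verdict.

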